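# Demagnetise the awl in the open well

## Task

The steel awl hanging in the yellow fork stand has become magnetised: lift it out by its orange handle and dip its tip, in line with the slanted well, more than halfway down the demagnetiser's open well (the one with the green collar, not the one shut by the red cover) for a moment. Then draw it out and hang it upright by its guard in the fork of the blue stand, lowering it into place and not dropping it. Do not knock the demagnetiser, and leave the roller on the turntable and everything else on the table where it is.

Things in the scene. Friction and masses are not known exactly. Their poses are not given: they have to be found in the camera images.
- awl: Awl, 185 mm, about 0.25 kg, hanging handle up. Origin at its tip, z towards the handle. Along z: round steel shank 12 mm thick up to 115 mm; square dark guard plate 60 x 60 mm from 115 to 123 mm; square orange handle 26 x 26 mm from 123 to 185 mm. Sides of guard and handle are parallel to x and y.
- awl_guard (a point): Centre of the underside of the awl's guard plate, 115 mm from its tip on its axis; it rests on the fork's prongs.
- yellow_stand: Fixed stand, base 100 x 110 mm, with a level two-prong fork, painted yellow. Origin under the base's middle, x to the closed rear end of the fork, z up. Prongs run along x, 12 mm wide, 34 mm apart, tops at 150 mm; stops 7 mm high at both prong ends leave 87 mm between them for the 60 mm guard. The awl hangs here at the start.
- blue_stand: Fixed stand, base 100 x 110 mm, with a level two-prong fork, painted blue. Origin under the base's middle, x to the closed rear end of the fork, z up. Prongs run along x, 12 mm wide, 34 mm apart, tops at 150 mm; stops 7 mm high at both prong ends leave 87 mm between them for the 60 mm guard. Empty at the start.
- blue_stand_seat (a point): Point midway between the blue stand's prongs, at the height of their tops (150 mm): where the centre of the guard's underside belongs.
- station: Fixed demagnetiser: base 190 x 260 mm (x -60 to 130 mm), grey housing 100 mm high along the rear, two tilted wells, and a white lamp bar 24 mm thick, 290 mm long along y, at x = 85 mm, 200 mm high, on posts at y = +-120 mm. Origin on the table under the midpoint between the well mouths, x to the rear, y along the row of wells.
- well_left: Well at the station's +y side (65 mm): a round steel tube, inner diameter 44 mm, outer 54 mm, 80 mm deep inside, tilted 35 degrees from vertical, leaning with its mouth towards the station's front (-x). Origin at the centre of the mouth, 120 mm above the table; z points out of the mouth along the well's axis.
- well_right: The same kind of well at the station's -y side (-65 mm), same tilt. Origin at the centre of its mouth, z out of the mouth.
- red_cover: Red lock-out cover, 68 mm disc with a bar on it, 22 mm high in all, fixed over the mouth of the well that is out of use; which one varies. Origin at the centre of that well's mouth; its axes are the station's (z up).
- green_collar: Green ring, outer diameter 68 mm, round the outside of the open well's rim, just below the mouth. Origin at the centre of that well's mouth; its axes are the station's (z up).
- roller_mark (a point): Point on the axis of the galvanized roller that lies on the turntable, 50 mm from the turntable's axis, 95 mm above the table. The roller (60 mm thick, 172 mm long, spindle 204 mm) lies level, its top 125 mm above the table, clamped over the middle of a steel turntable 180 mm in diameter that turns freely.
- micrometer_case_mid (a point): Blue plastic case, 90 x 160 x 41 mm, this point in its middle, 20 mm up. To be left alone.
- axle_nut_mid (a point): Brass hexagon nut about 65 mm across, 30 mm high, this point in its middle, 15 mm up. To be left alone.
- sprocket_mid (a point): Black polymer sprocket, 112 mm in diameter, 16 mm thick, lying flat, this point at its middle, 8 mm up. To be left alone.
- bearing_race_mid (a point): Silver bearing race, a ring 90 mm in diameter, 24 mm high, lying flat, this point at its middle, 12 mm up. To be left alone.
- spray_can_mid (a point): Upright can with a yellow band, 54 mm in diameter, 170 mm high, this point on its axis, 85 mm up. To be left alone.
- spanner_mid (a point): Steel spanner 180 mm long lying along its x, this point under its middle. To be left alone.
There are look-alikes about, which are no part of the job. What is shaped like the awl but purple is not meant.

How it is judged (in metres and radians):
On the way, in this order (a step that is already met when the one before it is completed fails the run):
1. the awl, held in the gripper, has its tip more than 40 mm down the open well, in line with it (contact force between the fingers and awl above 0.5 N and ((distance between red_cover and well_left below 0.05 m and (z of awl in the frame of well_right below -0.04 m and x of awl in the frame of well_right between -0.022 and 0.022 m and y of awl in the frame of well_right between -0.022 and 0.022 m and angle between the z axis of awl and the z axis of well_right, either way round below 0.3 rad)) or (distance between red_cover and well_right below 0.05 m and (z of awl in the frame of well_left below -0.04 m and x of awl in the frame of well_left between -0.022 and 0.022 m and y of awl in the frame of well_left between -0.022 and 0.022 m and angle between the z axis of awl and the z axis of well_left, either way round below 0.3 rad)))), for 0.2 s.
2. the awl, still held, has been drawn out of the well (contact force between the fingers and awl above 0.5 N and ((distance between red_cover and well_right below 0.05 m and z of awl in the frame of well_left above 0.01 m) or (distance between red_cover and well_left below 0.05 m and z of awl in the frame of well_right above 0.01 m))), for 0.1 s.
At the end, for the whole second after the job is handed in: The awl hangs at rest and upright (within 6 degrees) in the blue stand's fork, its guard flat on the prongs between the stops (guard centre within 20 mm of the seat across and 6 mm in height) (horizontal distance between awl_guard and blue_stand_seat below 0.02 m and z of awl_guard in the frame of blue_stand_seat between -0.005 and 0.006 m and angle between awl's own z axis and vertical below 0.1 rad and linear speed of awl below 0.03 m/s and contact force between awl and blue_stand above 0.5 N); the robot touches nothing.
It fails at once if the demagnetiser, its red cover or its green collar was knocked (over 15 N) (contact force between anything else and station above 15 N or contact force between anything else and red_cover above 15 N or contact force between anything else and green_collar above 15 N).
It fails at once if the awl was dropped (moving over 0.4 m/s out of the fingers) (contact force between the fingers and awl below 0.1 N and linear speed of awl above 0.4 m/s).
It fails at once if the roller was turned (its mark moved over 15 mm) (distance of roller_mark from where it was at the start of the episode above 0.015 m).
It fails at once if something else on the table was moved over 30 mm (distance of any of micrometer_case_mid, axle_nut_mid, sprocket_mid, bearing_race_mid, spray_can_mid, spanner_mid from where it was at the start of the episode above 0.03 m).
It also fails if it takes over 64 s, if anything falls off the work surface, if the arm or the gripper's body presses on something with over 40 N, if the wrist force passes 120 N, or if a joint passes its speed limit or range.

## Robot

A 6-joint arm with a two-finger parallel gripper is mounted at the origin on the work surface. World frame = base frame: x ahead of the robot, y to its left, z up, the work surface at z = 0. Lengths are in mm, angles in rad, forces in N, time in s.
With the tool pointing down it reaches from about 350 to 925 mm from the base axis. Payload 6.4 kg.
Tool frame: the origin (TCP) lies midway between the tips of the shut fingers; the grasp point (between the pads) lies 19 mm behind it; z points along the fingers, y is the line along which they close (so a half turn about z gives the same grasp; the last joint's range is limited). The gripper opens to 85 mm and grips with 20 to 120 N. Pads are 22 mm wide; open, the fingers measure 114 mm over their backs; the gripper's body (76 mm by 85 mm) begins 54 mm behind the grasp point. The pads swing forward as they close: fully open they stand 13 mm farther back than shut.
Start: joints at [1.14, 0.245, 1.558, -0, 1.339, -0.174], TCP at [165.088, 628.697, 231.29] pointing down, gripper open.
Joint ranges: [-3.13, 3.13], [-1.02, 2.26], [0.13, 2.54], [-0.95, 4.09], [0.21, 2.88], [-2.74, 2.74]. Speed limits (rad/s): [2.57, 2.57, 3.14, 3.14, 3.14, 3.14].

## Interface

Orientations are given as a 3x3 rotation matrix whose columns are the frame's x, y, z axes.
In Python, from station import * gives the robot as it stands. The module is installed in compiled form; this text tells all that it offers.
- The arm moves only by the tool move_arm, never from a script. Its argument "moves" is a list of rows, each an object with "translation": the shift along the tool's x, y, z in cm, a list of three; "twist": the turn about the tool's z in rad; "grip": the closure, from 0 (fully open) to 1 (shut). A call has 1 to 20 rows; each row is the pose to reach, as a shift and turn from the pose commanded when the call began, along the tool's axes at that moment; what a row does not reach only later rows make up. A row lasts 1/12 s, in which the tool goes at most 41.7 mm and 7.16 degrees, less where a joint would pass 70% of its speed; a pose out of reach is approached as far as the arm can. A call with a gripper value outside its range is refused whole. The fingers move at their own pace and stop on an object; the grip force is fixed at half the most. Time passes only in rows, so rows that repeat a pose let the fingers close. It gives the time, the measured TCP pose, the force, the opening and the grip force at its end, in the units of the state.
- observe(): the state, without advancing time (a new reading comes with each control period).
- read_camera(name): name is "scene" or "top" or "wrist"; returns the picture (420x560x3 uint8, red, green, blue); there is no depth.
- camera_info(name): a dict with "K" (3x3 intrinsics, pixels), "k1" (the pictures are not rectified: a ray, as slopes to the right and down, at radius r is drawn at 1 + k1 r^2 times it, then the intrinsics apply), "origin" and "rotation" of the camera in the world; the wrist camera has in their place "hand_eye" (4x4, takes a point from camera to tool coordinates, whose origin is the TCP and whose axes are the flange's). Camera axes: x right, y down, z forward; pixel columns grow to the right and rows downward; lengths in mm; the calibration is good to about 2 mm. A picture is of the moment at which its call begins: read the wrist's pose just before it. camera_info takes no time and is no camera call.
- job_done(): hands the job in; it is judged then, once.
The state is a dict: "time": time; "joint_positions": joint angles; "joint_velocities": joint speeds; "tau": joint torques, N m; "tool_pos": TCP position; "eef_rot": TCP orientation; "wrist_force": force on the tool from outside, world axes, zero at the start; "ft_torque": the same for the moment, N m; "gripper_width": finger opening in mm; "gripper_force": force on a finger pad.
Only numpy, scipy, OpenCV 4.12 (cv2) and the standard library are available. Lean on these libraries where they do the work, as an engineer would, in place of code of your own. Each camera call takes 0.05 s, during which the arm holds its last target. There are 200 camera calls.

## Working session

There is one attempt and no reset: what is moved stays moved. The work goes in short steps, Python scripts to look and compute and a tool call to move; the robot and the scene stay as the last step left them, time stands still between calls to the robot, and variables do not carry over. Pictures are saved under pics/ and viewed, at most 10 in all, crops included, and the job is handed in when it is done.

Besides the shell and the picture viewer there is one more tool, called after ">>>" as name(argument=value, ...), one argument or row to a line, values as JSON. move_arm: Moves the arm, as the interface text tells. Its arguments: {"type":"object","properties":{"moves":{"type":"array","items":{"type":"object","properties":{"translation":{"type":"array","items":{"type":"number"}},"twist":{"type":"number"},"grip":{"type":"number"}}}}},"required":["moves"]}

```bash
mkdir -p pics
python3 - <<'E'
from station import *
import cv2,numpy as np
s=observe();print(s['time'],s['tool_pos'],np.round(s['eef_rot'],3).tolist())
for n in('scene','top'):
    im=read_camera(n);np.save(f'{n}.npy',im);cv2.imwrite(f'pics/{n}.png',im[:,:,::-1]);
for n in('scene','top','wrist'):print(n,camera_info(n))
E
```

```text
0.0 [164.86824311 628.15475137 230.1698303 ] [[-0.967, 0.254, -0.001], [0.254, 0.967, -0.002], [0.0, -0.002, -1.0]]
scene {'K': array([[437.71173299,   0.        , 283.47489469],
       [  0.        , 437.71173299, 214.75085322],
       [  0.        ,   0.        ,   1.        ]]), 'k1': -0.10572887232841999, 'origin': array([1728.72640826,   72.81399666,  850.25497876]), 'rotation': array([[-0.10358267,  0.51990456, -0.84792091],
       [ 0.99458809,  0.061062  , -0.08405934],
       [ 0.00807291, -0.85203913, -0.52341585]])}
top {'K': array([[427.82569083,   0.        , 280.84065334],
       [  0.        , 427.82569083, 212.89073053],
       [  0.        ,   0.        ,   1.        ]]), 'k1': -0.010944448414896392, 'origin': array([ 333.72007012,  -23.35622483, 1437.96864795]), 'rotation': array([[ 0.0063478 , -0.98898096,  0.14790658],
       [-0.99996745, -0.00554117,  0.00586511],
       [-0.0049809 , -0.147939  , -0.98898394]])}
wrist {'K': array([[337.84587938,   0.        , 281.80575922],
       [  0.        , 337.84587938, 209.41003861],
       [  0.        ,   0.        ,   1.        ]]), 'k1': -0.038527748425461444, 'hand_eye': array([[-1.49387109e-03, -9.46643167e-01, -3.22280131e-01,
         8.28226911e+01],
       [ 9.99998767e-01, -1.25818578e-03, -9.39605797e-04,
         5.96825626e-01],
       [ 4.83983128e-04, -3.22281137e-01,  9.46643879e-01,
        -1.43343611e+02],
       [ 0.00000000e+00,  0.00000000e+00,  0.00000000e+00,
         1.00000000e+00]])}
```

View pics/scene.png

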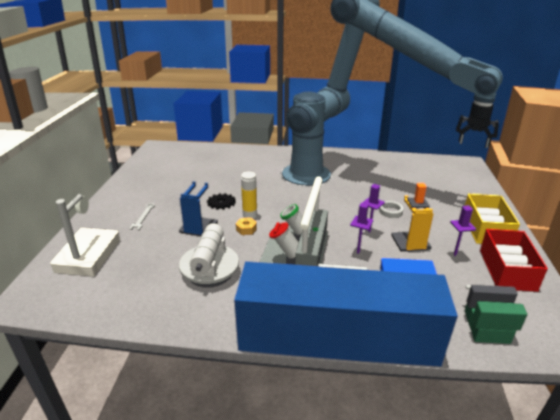

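View pics/top.png

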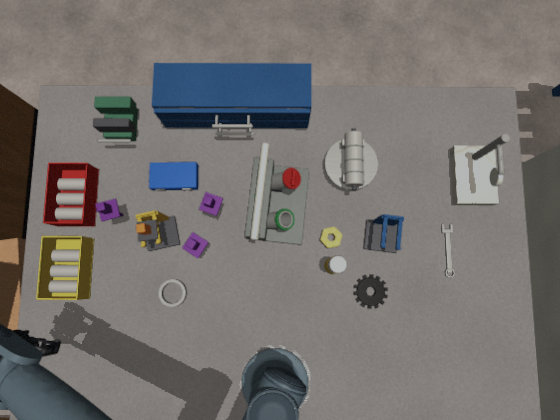

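The scene view shows an orange handle at about (420,190) above the yellow stand (418,230), purple look-alikes at (374,195), (362,215) and (465,215), the blue stand at (193,210), the green collar at (290,212) and the red cover at (278,230). In the top view the orange handle is at (147,229), purple at (108,210), (211,205) and (196,245), green at (285,219), red at (291,179) and the blue stand at (385,233). The orange one in the yellow fork is the one meant, so I'll confirm it in an enlarged crop.

```bash
cat > h.py <<'E'
import numpy as np,cv2
from station import *
def ray(n,u,v,pose=None):
    c=camera_info(n);K=c['K']
    p=cv2.undistortPoints(np.array([[[u,v]]],float),K,np.array([c['k1'],0,0,0,0.]))[0,0]
    d=np.array([p[0],p[1],1.])
    if n=='wrist':
        P,R=pose;H=c['hand_eye'];o=P+R@H[:3,3];d=R@H[:3,:3]@d
    else:o=np.array(c['origin']);d=c['rotation']@d
    return o,d/np.linalg.norm(d)
def plane(n,u,v,z,pose=None):
    o,d=ray(n,u,v,pose);return o+d*(z-o[2])/d[2]
def tri(rays):
    A=0;b=0
    for o,d in rays:
        M=np.eye(3)-np.outer(d,d);A=A+M;b=b+M@o
    p=np.linalg.solve(A,b);return p,[np.linalg.norm((np.eye(3)-np.outer(d,d))@(p-o)) for o,d in rays]
def blobs(im,lo,hi,amin=15):
    hsv=cv2.cvtColor(im,cv2.COLOR_RGB2HSV);m=cv2.inRange(hsv,np.array(lo),np.array(hi))
    n,l,s,c=cv2.connectedComponentsWithStats(m)
    return [(int(s[i,4]),np.round(c[i],1).tolist(),s[i,:4].tolist()) for i in range(1,n) if s[i,4]>=amin],l
E
python3 - <<'E'
from h import *
t=np.load('top.npy');s=np.load('scene.npy')
def cr(im,x,y,w,h):return cv2.resize(im[y:y+h,x:x+w],(400,300),interpolation=cv2.INTER_CUBIC)
m=np.vstack([np.hstack([cr(t,120,195,80,60),cr(t,345,205,80,60)]),np.hstack([cr(s,370,170,80,60+0),cr(t,235,160,100,75)])])
cv2.imwrite('pics/m1.png',m[:,:,::-1])
for n,im in(('top',t),('scene',s)):
    print(n)
    for k,lo,hi in(('orange',(5,170,120),(17,255,255)),('green',(55,90,40),(85,255,255)),('red',(0,150,100),(4,255,255)),('purple',(130,80,50),(155,255,255)),('yellow',(20,150,100),(32,255,255)),('blue',(105,120,40),(120,255,255))):
        b=[x for x in blobs(im,lo,hi)[0] if x[0]<2500]
        print(k,b if n=='top' or k!='blue' else b[:9])
E
```

```text
top
orange [(18, [142.4, 229.3], [137, 224, 9, 9])]
green [(397, [112.6, 102.0], [95, 97, 38, 11]), (148, [119.8, 115.3], [105, 113, 30, 9]), (173, [118.4, 134.6], [104, 132, 32, 8]), (102, [281.4, 219.6], [275, 209, 19, 21])]
red [(511, [71.8, 191.3], [43, 163, 45, 61]), (56, [45.9, 191.9], [44, 165, 5, 54]), (286, [291.2, 178.0], [283, 168, 17, 21])]
purple [(338, [210.6, 203.7], [199, 192, 24, 24]), (326, [107.8, 209.6], [95, 199, 25, 22]), (351, [194.8, 244.8], [183, 233, 25, 25])]
yellow [(107, [147.3, 215.4], [136, 211, 23, 10]), (26, [158.3, 238.7], [156, 233, 5, 10]), (129, [55.5, 248.4], [38, 237, 44, 51]), (18, [143.2, 243.5], [142, 241, 4, 6]), (58, [64.4, 296.7], [51, 294, 27, 5])]
blue [(35, [556.1, 91.1], [552, 87, 8, 9]), (1280, [173.3, 175.5], [149, 162, 49, 28]), (374, [390.2, 227.8], [373, 215, 31, 35])]
scene
orange [(160, [419.8, 192.8], [415, 184, 11, 19]), (70, [500.9, 229.4], [485, 228, 33, 4])]
green [(70, [290.4, 213.2], [281, 205, 17, 14]), (15, [314.9, 228.6], [313, 227, 5, 4]), (1945, [495.2, 320.5], [466, 301, 60, 42])]
red [(172, [278.4, 229.6], [270, 223, 18, 15]), (1493, [517.1, 263.2], [486, 230, 61, 61]), (18, [490.6, 272.3], [487, 265, 8, 16])]
purple [(685, [366.9, 211.8], [351, 184, 33, 69]), (402, [462.9, 223.5], [451, 206, 24, 49])]
yellow [(263, [249.0, 200.0], [242, 190, 14, 21]), (1093, [489.9, 214.0], [466, 194, 53, 50]), (23, [406.7, 200.3], [405, 196, 5, 10]), (761, [419.2, 228.2], [407, 208, 26, 42]), (108, [246.0, 223.2], [237, 219, 18, 9])]
blue [(1032, [39.3, 10.8], [0, 0, 64, 27]), (106, [101.6, 4.2], [96, 0, 12, 10]), (322, [142.0, 3.0], [119, 0, 47, 8]), (69, [217.6, 3.0], [213, 0, 10, 7]), (520, [107.8, 44.7], [99, 22, 18, 48]), (1395, [249.2, 63.4], [230, 45, 40, 38]), (589, [304.1, 87.2], [288, 78, 41, 31]), (90, [282.9, 102.7], [282, 84, 3, 41]), (376, [117.7, 105.4], [110, 88, 16, 36])]
```

View pics/m1.png

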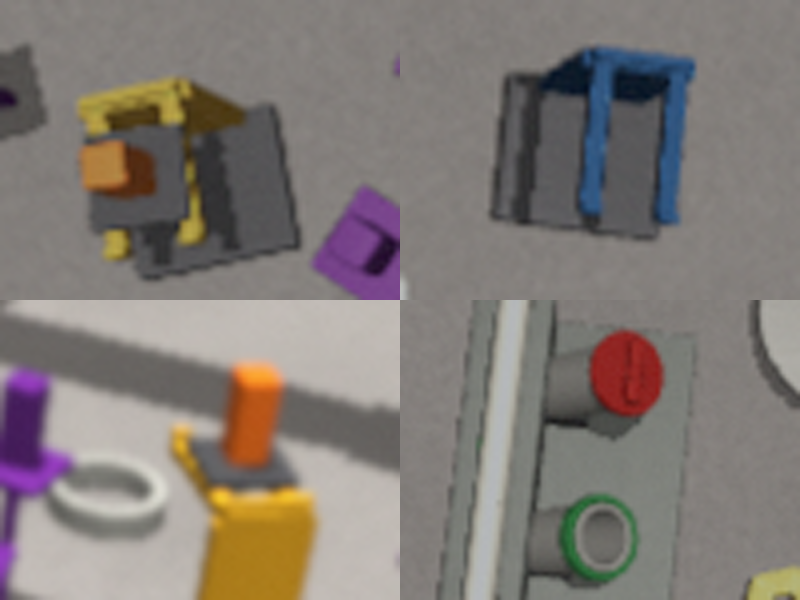

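The crops confirm that the orange-handled awl, with its dark guard, hangs in the yellow fork. Both forks have their closed rear plate at the image top (world +x). The wells lean to image right (-y), and the open mouth is at crop4 (203,237).

The tool can't tilt. I plan to pivot the awl in the pads by pressing its shank on the yellow stand's fixed rear plate, and later straighten it the same way at the blue stand.

Run:
```python
from h import *
P=lambda u,v,z:np.round(plane('top',u,v,z),1)
c=lambda u,v,k,x,y:(x+u/k,y+v/k)
print('handle top ',[P(*c(u,v,5,120,195),220)[:2].tolist() for u,v in((82,143),(124,141),(129,187),(84,190))])
print('guard',[P(*c(u,v,5,120,195),158)[:2].tolist() for u,v in((88,130),(185,125),(188,220),(92,232))])
print('yel prongs front',[P(*c(u,v,5,120,195),150)[:2].tolist() for u,v in((116,255),(191,240))],'rear',[P(*c(u,v,5,120,195),150)[:2].tolist() for u,v in((80,100),(188,82))])
print('blue prongs front L,R',[P(*c(u,v,5,345,205),152)[:2].tolist() for u,v in((191,212),(267,222))],'rear corners',[P(*c(u,v,5,345,205),150)[:2].tolist() for u,v in((190,48),(295,60))])
print('base blue',[P(*c(u,v,5,345,205),5)[:2].tolist() for u,v in((107,72),(90,218),(258,238))])
print('green mouth',P(285.75,219.25,120),'red top',P(291.75,178,140))
print('lamp ends',P(265,145,205),P(255,237,205))
print('orange tri',tri([ray('scene',420.3,186),ray('top',141,228)]))
print('green tri',tri([ray('scene',290.4,211.5),ray('top',285.75,219.25)]))
print('purple tops',P(210,204,200),P(107,210,200),P(195,245,200),'can',P(337,264,170))
```

```text
handle top  [[482.4, 399.1], [483.7, 374.9], [457.2, 370.6], [455.3, 396.5]]
guard [[497.9, 417.4], [501.3, 358.7], [443.7, 354.1], [436.2, 411.6]]
yel prongs front [[423.0, 399.0], [432.3, 354.0]] rear [[517.4, 426.1], [528.8, 360.5]]
blue prongs front L,R [[423.0, -323.6], [417.3, -369.1]] rear corners [[522.8, -326.4], [515.8, -390.0]]
base blue [[527.4, -303.9], [428.9, -290.3], [416.1, -402.2]]
green mouth [510.9 -30.9 120. ] red top [637.6 -48.8 140. ]
lamp ends [722.8  32.6 205. ] [447.2  58.2 205. ]
orange tri (array([470.39905214, 385.70110477, 212.45232555]), [np.float64(1.8793057374910562), np.float64(1.8793057374911846)])
green tri (array([511.67029353, -28.12451586, 112.94409659]), [np.float64(2.8477459362374224), np.float64(2.847745936237414)])
purple tops [544.1 192.3 200. ] [524.6 495.2 200. ] [423.4 232.1 200. ] can [ 372.2 -182.1  170. ]
```

>>> move_arm(
  moves=[
    {"translation":[0,0,-3],"twist":0,"grip":0},
    {"translation":[-9,-4,-4],"twist":-0.1,"grip":0},
    {"translation":[-18,-8,-4],"twist":-0.3,"grip":0},
    {"translation":[-27,-12,-4],"twist":-0.4,"grip":0},
    {"translation":[-35.7,-15.7,-4],"twist":-0.4,"grip":0},
    {"translation":[-35.7,-15.7,-4],"twist":-0.4,"grip":0},
    {"translation":[-35.7,-15.7,-4],"twist":-0.4,"grip":0},
    {"translation":[-35.7,-15.7,-4],"twist":-0.4,"grip":0},
    {"translation":[-35.7,-15.7,-4],"twist":-0.4,"grip":0},
    {"translation":[-35.7,-15.7,-4],"twist":-0.4,"grip":0},
    {"translation":[-35.7,-15.7,-4],"twist":-0.4,"grip":0},
    {"translation":[-35.7,-15.7,-4],"twist":-0.4,"grip":0},
    {"translation":[-35.7,-15.7,-4],"twist":-0.4,"grip":0},
    {"translation":[-35.7,-15.7,-4],"twist":-0.4,"grip":0},
    {"translation":[-35.7,-15.7,-4],"twist":-0.4,"grip":0},
  ],
)

```text
time: 1.35
tool_pos: [469.4, 387.0, 271.0]
eef_rot: [[-0.99, -0.144, -0.001], [-0.144, 0.99, -0.0], [0.001, -0.0, -1.0]]
wrist_force: [-0.4, 0.1, 0.5]
gripper_width: 85.3
gripper_force: 0.0
```

Run:
```python
from h import *
s=observe();print(s['time'],s['tool_pos'],np.round(s['eef_rot'],3).tolist())
im=read_camera('wrist');np.save('w1.npy',im);cv2.imwrite('pics/w1.png',im[:,:,::-1])
pose=(s['tool_pos'],np.array(s['eef_rot']));np.savez('w1p.npz',P=pose[0],R=pose[1])
for a,c,b in blobs(im,(3,150,90),(18,255,255),80)[0]:print(a,c,b)
```

```text
1.35 [469.41391847 386.98773226 271.02648507] [[-0.99, -0.144, -0.001], [-0.144, 0.99, -0.0], [0.001, -0.0, -1.0]]
2417 [280.6, 226.4] [260, 194, 43, 63]
```

View pics/w1.png

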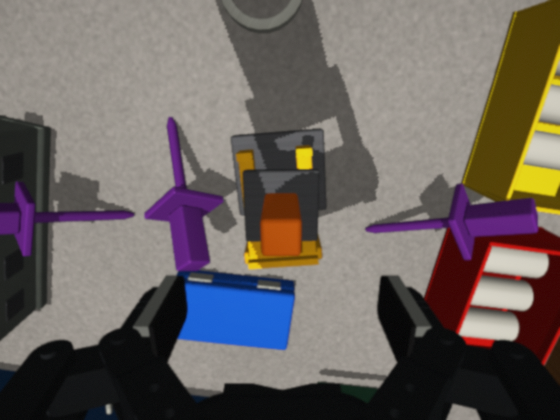

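The wrist view shows the orange handle top at about (282,238), its guard at (246–320, 170–240), and the yellow fork's rear bar along row ~250. The purple awls stand well to either side.

Run:
```python
from h import *
im=np.load('w1.npy');z=np.load('w1p.npz');pose=(z['P'],z['R'])
hsv=cv2.cvtColor(im,cv2.COLOR_RGB2HSV)
m=cv2.inRange(hsv,np.array((3,150,90)),np.array((18,255,255)))
m[:190]=0
col=hsv[190:262,282,2];print(list(zip(range(190,262,3),col[::3].tolist())))
for v in(200,210,220,225,230,240,250):
    x=np.where(m[v,250:310])[0];print(v,x.min()+250,x.max()+250)
pl=lambda u,v,h:np.round(plane('wrist',u,v,h,pose),1)[:2].tolist()
print('guard',[pl(u,v,158) for u,v in((245,170),(320,170),(318,240),(246,240))])
print('htop',[pl(u,v,220) for u,v in((261,222),(301,222),(302,256),(262,256))])
print('rear bar top rear edge',[pl(u,v,155) for u,v in((244,268),(321,264))],'front prongs',[pl(u,v,157) for u,v in((246,152),(304,149))])
```

```text
[(190, 48), (193, 80), (196, 97), (199, 98), (202, 98), (205, 98), (208, 98), (211, 99), (214, 99), (217, 103), (220, 149), (223, 177), (226, 183), (229, 183), (232, 183), (235, 183), (238, 182), (241, 181), (244, 181), (247, 180), (250, 179), (253, 175), (256, 141), (259, 97)]
200 265 296
210 263 298
220 261 300
225 260 301
230 260 301
240 260 301
250 261 301
guard [[446.2, 355.2], [437.9, 412.4], [496.1, 421.3], [504.6, 362.4]]
htop [[463.0, 373.4], [459.5, 397.7], [482.3, 402.1], [485.9, 376.9]]
rear bar top rear edge [[532.4, 363.3], [519.1, 428.4]] front prongs [[432.4, 354.3], [423.8, 397.7]]
```

>>> move_arm(
  moves=[
    {"translation":[-0.2,0,3],"twist":0,"grip":0},
    {"translation":[-0.2,0,6],"twist":0,"grip":0},
    {"translation":[-0.2,0,8],"twist":0,"grip":0},
    {"translation":[-0.2,0,9.2],"twist":0,"grip":0},
    {"translation":[-0.2,0,9.2],"twist":0,"grip":0},
    {"translation":[-0.2,0,9.2],"twist":0,"grip":1},
    {"translation":[-0.2,0,9.2],"twist":0,"grip":1},
    {"translation":[-0.2,0,9.2],"twist":0,"grip":1},
    {"translation":[-0.2,0,9.2],"twist":0,"grip":1},
    {"translation":[-0.2,0,9.2],"twist":0,"grip":1},
    {"translation":[-0.2,0,9.2],"twist":0,"grip":1},
    {"translation":[-0.2,0,9.2],"twist":0,"grip":1},
    {"translation":[-0.2,0,9.2],"twist":0,"grip":1},
    {"translation":[-0.2,0,9.2],"twist":0,"grip":1},
  ],
)

```text
time: 2.57
tool_pos: [473.2, 386.9, 180.7]
eef_rot: [[-0.99, -0.143, 0.002], [-0.143, 0.99, 0.001], [-0.002, 0.001, -1.0]]
wrist_force: [-0.5, 0.9, 6.1]
gripper_width: 25.1
gripper_force: 60.4
```

>>> move_arm(
  moves=[
    {"translation":[0,0,-1],"twist":0,"grip":1},
    {"translation":[0,0,-3],"twist":0,"grip":1},
    {"translation":[0,0,-5],"twist":0,"grip":1},
    {"translation":[0,0,-5],"twist":0,"grip":1},
    {"translation":[-1.5,0,-5],"twist":0,"grip":1},
    {"translation":[-3,0,-5],"twist":0,"grip":1},
    {"translation":[-4,0,-5],"twist":0,"grip":1},
    {"translation":[-4.7,0,-5],"twist":0,"grip":1},
    {"translation":[-5.4,0,-5],"twist":0,"grip":1},
    {"translation":[-5.4,0,-5],"twist":0,"grip":1},
  ],
)

```text
time: 3.4
tool_pos: [524.9, 393.7, 227.3]
eef_rot: [[-0.99, -0.142, -0.006], [-0.142, 0.99, -0.002], [0.006, -0.001, -1.0]]
wrist_force: [-3.3, -1.7, -2.3]
gripper_width: 25.5
gripper_force: 59.4
```

>>> move_arm(
  moves=[
    {"translation":[-0.6,0,0],"twist":0,"grip":1},
    {"translation":[-1.2,0,0],"twist":0,"grip":1},
    {"translation":[-1.8,0,0],"twist":0,"grip":1},
    {"translation":[-2.4,0,0],"twist":0,"grip":1},
    {"translation":[-2.4,0,0],"twist":0,"grip":1},
  ],
)

```text
time: 3.82
tool_pos: [548.0, 397.2, 227.2]
eef_rot: [[-0.99, -0.143, -0.006], [-0.143, 0.99, -0.002], [0.006, -0.001, -1.0]]
wrist_force: [-4.4, -0.7, -3.6]
gripper_width: 25.5
gripper_force: 59.0
```

Run:
```python
from h import *
s=observe();print(s['tool_pos'],s['ft_torque'])
a=read_camera('scene');w=read_camera('wrist')
m=np.hstack([cv2.resize(a[140:260,370:490],(400,400),interpolation=cv2.INTER_CUBIC),cv2.resize(w,(400,300))[:,:].copy() if 0 else cv2.copyMakeBorder(cv2.resize(w,(400,300)),0,100,0,0,cv2.BORDER_CONSTANT)])
cv2.imwrite('pics/p1.png',m[:,:,::-1])
```

```text
[548.02582256 397.15443986 227.20761676] [-0.29117544  1.40895292 -0.00552573]
```

View pics/p1.png

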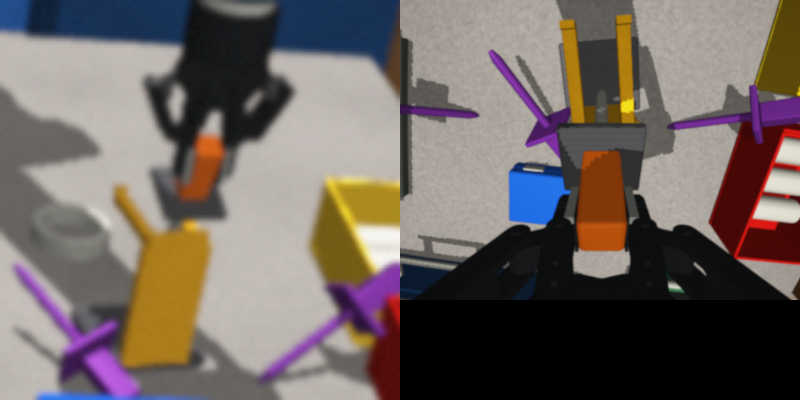

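The awl is pivoting in the pads: the wrist half shows the shank swinging back (montage 600,100) and the orange handle tilted. I'll continue the push.

>>> move_arm(
  moves=[
    {"translation":[-0.6,0,0],"twist":0,"grip":1},
    {"translation":[-1.2,0,0],"twist":0,"grip":1},
    {"translation":[-1.8,0,0],"twist":0,"grip":1},
    {"translation":[-2.4,0,0],"twist":0,"grip":1},
    {"translation":[-2.6,0,0],"twist":0,"grip":1},
    {"translation":[-2.6,0,-1],"twist":0,"grip":1},
    {"translation":[-2.6,0,-4],"twist":0,"grip":1},
    {"translation":[-2.6,0,-8],"twist":0,"grip":1},
    {"translation":[-2.6,0,-12],"twist":0,"grip":1},
    {"translation":[-2.6,0,-14],"twist":0,"grip":1},
    {"translation":[-2.6,0,-14],"twist":0,"grip":1},
  ],
)

```text
time: 4.83
tool_pos: [577.9, 402.3, 379.3]
eef_rot: [[-0.99, -0.143, 0.016], [-0.143, 0.99, 0.007], [-0.017, 0.005, -1.0]]
wrist_force: [-0.9, -0.7, -1.4]
gripper_width: 25.4
gripper_force: 59.4
```

Run:
```python
from h import *
s=observe();print(s['tool_pos'],s['ft_torque'])
w=read_camera('wrist');np.save('w2.npy',w);np.savez('w2p.npz',P=s['tool_pos'],R=s['eef_rot'])
cv2.imwrite('pics/w2.png',w[:,:,::-1])
```

```text
[577.89258474 402.33874356 379.27745805] [ 0.00847098 -0.09995399  0.00089636]
```

View pics/w2.png

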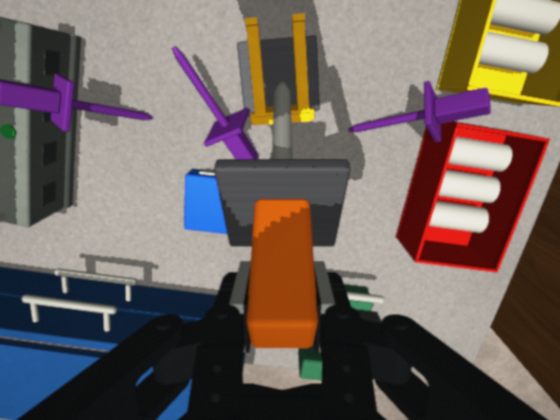

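The awl is tilted in the fingers: the tip is at (283,84), guard corners at (215,160), (350,160), (333,245) and (235,245), and handle top corners at (250,320), (317,320), (315,346) and (250,346). I'll fit the tilt from these points.

```bash
cat > fit.py <<'E'
from h import *
from scipy.optimize import least_squares
c=camera_info('wrist');H=np.linalg.inv(c['hand_eye'])
def proj(p):
    q=H[:3,:3]@p+H[:3,3];a=q[:2]/q[2];a=a*(1+c['k1']*(a@a));return c['K'][:2,:2]@a+c['K'][:2,2]
def awl(p,x,y,s):  # params th,gx,gz(point at s=160), yoff ; tool frame; tip toward +x
    th,gx,gz,gy=p;ax=np.array([-np.sin(th),0,-np.cos(th)]);px=np.array([np.cos(th),0,-np.sin(th)])
    return np.array([gx,gy,gz])+ax*(s-160)+px*x+np.array([0,y,0])
def fit(obs):
    f=lambda p:np.concatenate([(proj(awl(p,*m))-np.array(uv)) for m,uv in obs])
    r=least_squares(f,[.5,0,-19,0],loss='soft_l1',x_scale=[.1,5,5,5]);return r.x,f(r.x).round(1)
E
python3 - <<'E'
from fit import *
obs=[((0,0,0),(283,84)),((30,-30,123),(215,160)),((30,30,123),(350,160)),((-30,30,123),(333,245)),((-30,-30,123),(235,245)),((13,-13,185),(250,320)),((13,13,185),(317,320)),((-13,13,185),(315,346)),((-13,-13,185),(250,346))]
p,r=fit(obs);print(np.degrees(p[0]),p,r)
print('tip in tool',awl(p,0,0,0))
s=observe();print(s['joint_positions'])
E
```

```text
29.976003627675286 [  0.52317996  10.35382536 -17.40340325   0.65649341] [-0.8  0.1 -2.6  3.3  2.6  3.1  2.9 -0.4 -5.9 -0.3 -4.8 -0.4  3.4 -0.5
 -0.1 -0.2  0.6 -0.1]
tip in tool [ 90.29578554   0.65649341 121.19415445]
[ 4.47875852e-01  2.91347004e-01  1.24525630e+00 -5.66334162e-04
  1.59408172e+00 -1.26614202e+00]
```

Run:
```python
from fit import *
obs=[((0,0,0),(283,84)),((30,-30,123),(215,160)),((30,30,123),(350,160)),((13,-13,185),(250,320)),((13,13,185),(317,320)),((-13,13,185),(315,346)),((-13,-13,185),(250,346))]
for pr in(0.,1.,4):
    f=lambda p:np.concatenate([np.concatenate([(proj(awl(p,*m))-np.array(uv)) for m,uv in obs]),[pr*(p[1]-2),pr*(p[2]+20)]])
    q=least_squares(f,[.5,0,-19,0],loss='soft_l1').x;print(np.degrees(q[0]),q,f(q).round(1),awl(q,0,0,0))
```

```text
29.77483916749173 [  0.51966898  11.16738324 -18.42988304   0.63347719] [-0.8 -0.4 -3.1  2.   3.   1.8 -5.3 -0.8  3.8 -0.9  0.1 -0.   0.2  0.
  0.   0. ] [ 90.62223815   0.63347719 120.44749464]
29.75012491322257 [  0.51923763  11.20269882 -18.56257252   0.63287065] [-0.8 -0.4 -3.2  2.   3.1  1.8 -5.4 -0.6  3.8 -0.7  0.2  0.1  0.2  0.2
  9.2  1.4] [ 90.59764226   0.63287065 120.34906471]
29.52370047954401 [  0.51528578  11.64564861 -19.48603915   0.6363346 ] [-0.8 -0.3 -3.6  1.4  3.5  1.2 -5.7 -0.3  4.2 -0.4  0.5  0.9 -0.1  1.
 38.6  2.1] [ 90.4910153    0.6363346  119.73826962]
```

The fit is consistent: tilt ≈30°, tip at tool (90.5, 0.6, 120). Next I carry it to the station at height, turning the tip toward the station's rear.

>>> move_arm(
  moves=[
    {"translation":[0.3,-1,0],"twist":0.05,"grip":1},
    {"translation":[1,-3.5,0],"twist":0.15,"grip":1},
    {"translation":[2,-7,0],"twist":0.26,"grip":1},
    {"translation":[3,-10,0],"twist":0.37,"grip":1},
    {"translation":[4,-13.5,0],"twist":0.48,"grip":1},
    {"translation":[5,-17,0],"twist":0.59,"grip":1},
    {"translation":[6,-20.5,0],"twist":0.7,"grip":1},
    {"translation":[7.1,-24,0],"twist":0.81,"grip":1},
    {"translation":[8.2,-27.5,0],"twist":0.92,"grip":1},
    {"translation":[9.2,-31,0],"twist":1.03,"grip":1},
    {"translation":[10.2,-34.5,0],"twist":1.14,"grip":1},
    {"translation":[11.3,-38,0],"twist":1.25,"grip":1},
    {"translation":[12.3,-41.5,0],"twist":1.36,"grip":1},
    {"translation":[13.4,-45,0],"twist":1.47,"grip":1},
    {"translation":[14.4,-48.5,0],"twist":1.58,"grip":1},
    {"translation":[15.1,-51,0],"twist":1.69,"grip":1},
    {"translation":[15.5,-52.3,0],"twist":1.78,"grip":1},
    {"translation":[15.7,-52.8,0],"twist":1.83,"grip":1},
    {"translation":[15.7,-52.8,0],"twist":1.83,"grip":1},
    {"translation":[15.7,-52.8,0],"twist":1.83,"grip":1},
  ],
)

```text
time: 6.55
tool_pos: [494.9, -143.7, 367.4]
eef_rot: [[0.115, 0.993, -0.002], [0.993, -0.115, 0.001], [0.001, -0.002, -1.0]]
wrist_force: [-0.2, -0.2, -2.6]
gripper_width: 25.2
gripper_force: 59.5
```

Run:
```python
from h import *
s=observe();print(s['tool_pos'],np.round(s['eef_rot'],3).tolist(),s['joint_positions'])
w=read_camera('wrist');np.save('w3.npy',w);np.savez('w3p.npz',P=s['tool_pos'],R=s['eef_rot'])
cv2.imwrite('pics/w3.png',w[:,:,::-1])
```

```text
[ 494.87745008 -143.66626163  367.42327977] [[0.115, 0.993, -0.002], [0.993, -0.115, 0.001], [0.001, -0.002, -1.0]] [-5.02773889e-01 -1.56233519e-01  1.72767043e+00 -1.05433460e-04
  1.57241527e+00 -3.87400376e-01]
```

View pics/w3.png

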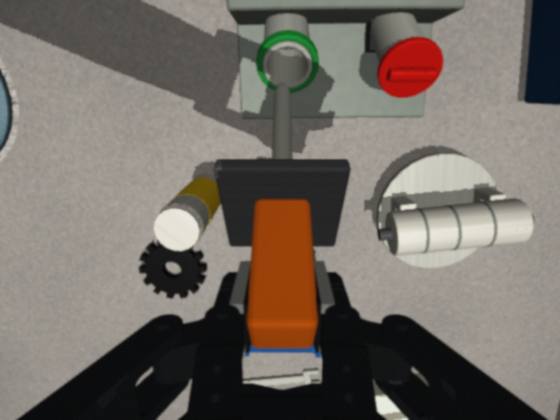

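The wrist view shows the open green-collared well at about (288,63), the red cover at (410,68) and the awl still in the same attitude, with its tip at (283,84).

Run:
```python
from h import *
w=np.load('w3.npy');z=np.load('w3p.npz');pose=(z['P'],z['R'])
b,l=blobs(w,(55,90,40),(85,255,255),100);print(b)
i=[x for x in b if x[1][1]<130][0]
m=(l==l[int(i[2][1]+1):,:][0].max()) if 0 else np.isin(l,[l[y,x] for y,x in [tuple(np.argwhere((l>0)&(np.arange(420)[:,None]<110)&(abs(np.arange(560)[None]-288)<45))[0])]])
cn=max(cv2.findContours(m.astype(np.uint8),cv2.RETR_EXTERNAL,cv2.CHAIN_APPROX_NONE)[0],key=cv2.contourArea)
print(cv2.fitEllipse(cn))
for uv in((288,62),(288,64)):print(plane('wrist',*uv,120,pose))
print('red',plane('wrist',410,67,140,pose))
print('collar',plane('wrist',*cv2.fitEllipse(cn)[0],116,pose))
b,_=blobs(w,(0,150,80),(4,255,255),300);print(b,)
```

```text
[(1109, [287.4, 54.4], [257, 30, 62, 63])]
((287.1031799316406, 61.803287506103516), (57.77268600463867, 58.718082427978516), 7.807767391204834)
[514.768182   -27.88566224 120.        ]
[514.54532581 -29.87426779 120.        ]
red [638.01017198 -48.12106748 140.        ]
collar [513.92603222 -27.23863895 116.        ]
[(2986, [409.9, 66.8], [378, 37, 65, 60])]
```

>>> move_arm(
  moves=[
    {"translation":[0.1,0.2,3],"twist":0,"grip":1},
    {"translation":[0.3,0.4,6],"twist":0,"grip":1},
    {"translation":[0.3,0.4,8.5],"twist":0,"grip":1},
    {"translation":[0.3,0.4,9.4],"twist":0,"grip":1},
    {"translation":[0.3,0.4,9.4],"twist":0,"grip":1},
    {"translation":[0.3,0.4,9.4],"twist":0,"grip":1},
  ],
)

```text
time: 7.1
tool_pos: [500.0, -140.8, 275.9]
eef_rot: [[0.115, 0.993, 0.0], [0.993, -0.115, -0.0], [-0.0, 0.0, -1.0]]
wrist_force: [0.3, 0.2, -1.0]
gripper_width: 25.4
gripper_force: 59.4
```

Run:
```python
from fit import *
s=observe();print(s['tool_pos'],np.round(s['eef_rot'],3).tolist())
w=read_camera('wrist');np.save('w4.npy',w)
m=np.hstack([w[0:200,180:380]]);cv2.imwrite('pics/w4.png',cv2.resize(m,(600,600),interpolation=cv2.INTER_CUBIC)[:,:,::-1])
R=np.array(s['eef_rot']);P=s['tool_pos'];tip=P+R@np.array([90.5,.6,120.3]);print('tip',tip)
M=np.array([513,-29,120.])
print('mouth px',proj(R.T@(M-P)),'tip px',proj(np.array([90.5,.6,120.3])))
```

```text
[ 500.0158651  -140.84973344  275.8931541 ] [[0.115, 0.993, 0.0], [0.993, -0.115, -0.0], [-0.0, 0.0, -1.0]]
tip [511.03458789 -51.04923204 155.5720932 ]
mouth px [281.42526688  57.5665636 ] tip px [282.2302439   84.90741373]
```

View pics/w4.png

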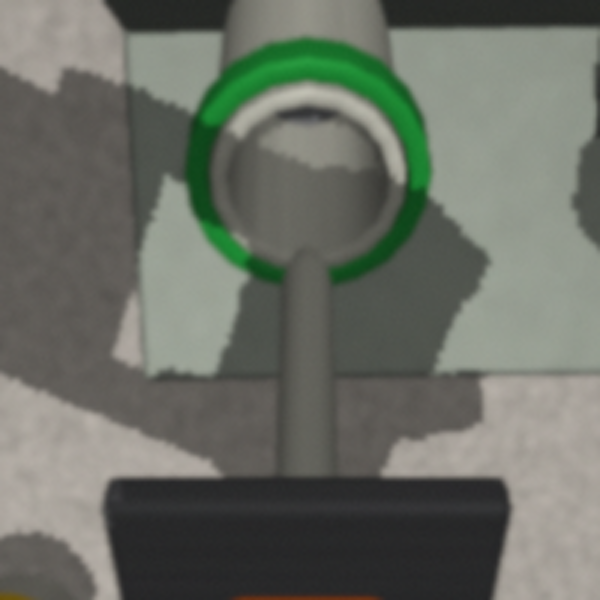

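Tip at (283,83) and mouth centre at (283,60) are laterally aligned, matching the prediction to about 2 px. Inserting along the well axis.

>>> move_arm(
  moves=[
    {"translation":[0.8,0,1.2],"twist":0,"grip":1},
    {"translation":[1.6,0,2.4],"twist":0,"grip":1},
    {"translation":[2.4,0,3.6],"twist":0,"grip":1},
    {"translation":[3.2,0,4.8],"twist":0,"grip":1},
    {"translation":[4,0,6],"twist":0,"grip":1},
    {"translation":[4.7,0,7.1],"twist":0,"grip":1},
    {"translation":[5.3,0,7.9],"twist":0,"grip":1},
    {"translation":[5.3,0,7.9],"twist":0,"grip":1},
    {"translation":[5.3,0,7.9],"twist":0,"grip":1},
    {"translation":[5.3,0,7.9],"twist":0,"grip":1},
    {"translation":[5.3,0,7.9],"twist":0,"grip":1},
    {"translation":[5.3,0,7.9],"twist":0,"grip":1},
  ],
)

```text
time: 8.15
tool_pos: [506.3, -89.1, 197.2]
eef_rot: [[0.116, 0.993, 0.002], [0.993, -0.116, -0.001], [-0.0, 0.002, -1.0]]
wrist_force: [0.7, -0.2, -2.0]
gripper_width: 25.5
gripper_force: 59.5
```

Run:
```python
from fit import *
s=observe();R=np.array(s['eef_rot']);P=s['tool_pos'];tip=P+R@np.array([90.5,.6,120.3])
M=np.array([513,-29,120.]);xs=np.array([.115,.993,0]);a=-xs*np.sin(np.radians(35))+np.array([0,0,np.cos(np.radians(35))])
d=tip-M;print(tip,'depth',-d@a,'off',d+a*-(d@a))
w=read_camera('wrist');cv2.imwrite('pics/w5.png',w[:,:,::-1])
```

```text
[517.63722189   0.65829681  76.81875912] depth 52.570099973513265 off [ 1.16963027 -0.283603   -0.11833602]
```

>>> move_arm(
  moves=[
    {"translation":[-0.7,0,-1.1],"twist":0,"grip":1},
    {"translation":[-1.8,0,-2.7],"twist":0,"grip":1},
    {"translation":[-3,0,-4.5],"twist":0,"grip":1},
    {"translation":[-4.2,0,-6.3],"twist":0,"grip":1},
    {"translation":[-5.3,0,-7.9],"twist":0,"grip":1},
    {"translation":[-6,0,-9],"twist":0,"grip":1},
    {"translation":[-6.5,0,-10],"twist":0,"grip":1},
    {"translation":[-6.5,0,-13],"twist":0,"grip":1},
    {"translation":[-6.5,0,-16],"twist":0,"grip":1},
    {"translation":[-6.5,0,-17.2],"twist":0,"grip":1},
    {"translation":[-6.5,0,-17.2],"twist":0,"grip":1},
  ],
)

```text
time: 9.12
tool_pos: [499.5, -153.7, 372.2]
eef_rot: [[0.116, 0.993, 0.006], [0.993, -0.116, -0.003], [-0.003, 0.006, -1.0]]
wrist_force: [0.3, 0.3, -2.3]
gripper_width: 25.4
gripper_force: 59.8
```

>>> move_arm(
  moves=[
    {"translation":[-1,-0.5,0],"twist":0.1,"grip":1},
    {"translation":[-2.5,-1.2,0],"twist":0.2,"grip":1},
    {"translation":[-4,-2,0],"twist":0.31,"grip":1},
    {"translation":[-5.5,-2.7,0],"twist":0.42,"grip":1},
    {"translation":[-7,-3.4,0],"twist":0.53,"grip":1},
    {"translation":[-8.5,-4.1,0],"twist":0.64,"grip":1},
    {"translation":[-10,-4.9,0],"twist":0.75,"grip":1},
    {"translation":[-11.5,-5.6,0],"twist":0.86,"grip":1},
    {"translation":[-13,-6.3,0],"twist":0.97,"grip":1},
    {"translation":[-14.5,-7,0],"twist":1.08,"grip":1},
    {"translation":[-16,-7.8,0],"twist":1.19,"grip":1},
    {"translation":[-17.5,-8.5,0],"twist":1.3,"grip":1},
    {"translation":[-19,-9.2,0],"twist":1.41,"grip":1},
    {"translation":[-19.8,-9.6,0],"twist":1.51,"grip":1},
    {"translation":[-20,-9.7,0],"twist":1.57,"grip":1},
    {"translation":[-20,-9.7,0],"twist":1.57,"grip":1},
    {"translation":[-20,-9.7,0],"twist":1.57,"grip":1},
  ],
)

```text
time: 10.53
tool_pos: [378.5, -340.0, 366.2]
eef_rot: [[0.994, -0.113, -0.002], [-0.113, -0.994, 0.003], [-0.002, -0.003, -1.0]]
wrist_force: [-0.0, -0.4, -2.7]
gripper_width: 25.6
gripper_force: 59.6
```

Run:
```python
from h import *
s=observe();print(s['time'],s['tool_pos'],np.round(s['eef_rot'],3).tolist(),s['joint_positions'])
w=read_camera('wrist');np.save('w6.npy',w);np.savez('w6p.npz',P=s['tool_pos'],R=s['eef_rot'])
cv2.imwrite('pics/w6.png',w[:,:,::-1])
```

```text
10.5333 [ 378.45754323 -339.98381901  366.23619609] [[0.994, -0.113, -0.002], [-0.113, -0.994, 0.003], [-0.002, -0.003, -1.0]] [-9.55169160e-01 -1.71771410e-01  1.74342455e+00  1.82477137e-04
  1.57337267e+00  7.29318254e-01]
```

View pics/w6.png

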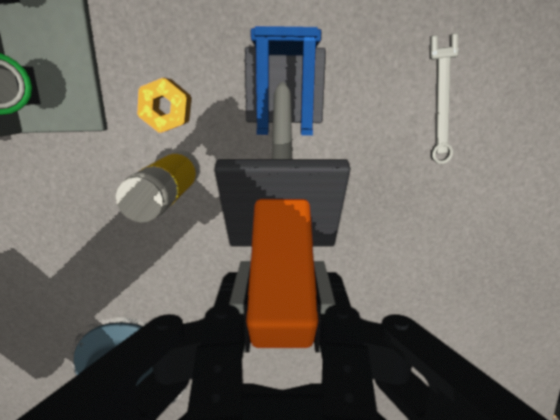

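The blue fork is straight ahead: rear bar at rows 28–42 (columns 251–321), prongs at columns 257–269 and 301–314 with front ends at row ~134, and the tip at (283,84) midway between them.

Run:
```python
from h import *
w=np.load('w6.npy');z=np.load('w6p.npz');P,R=z['P'],z['R']
hsv=cv2.cvtColor(w,cv2.COLOR_RGB2HSV);m=cv2.inRange(hsv,np.array((100,110,40)),np.array((125,255,255)));m[150:]=0
for v in(50,60,80,100,120,130):
    x=np.where(m[v,240:330])[0]+240;g=np.where(np.diff(x)>1)[0];print(v,x[0],[(int(x[i]),int(x[i+1])) for i in g],x[-1])
for u in(262,275,285,295,307):
    y=np.where(m[:,u])[0];g=np.where(np.diff(y)>1)[0];print(u,y[0],[(int(y[i]),int(y[i+1])) for i in g],y[-1],hsv[y[0]:y[0]+22:2,u,2])
T=lambda u,v,h:np.round(R.T@(plane('wrist',u,v,h,(P,R))-P),1)
for n,u,v,h in(('rearL',251,28,150),('rearR',321,28,150),('frontL',262,134,150),('frontR',307,134,150),('inL',269,100,150),('inR',301,100,150),('bar in',285,42,150)):print(n,T(u,v,h)[:2])
```

```text
50 255 [(269, 302)] 315
60 256 [(268, 303)] 314
80 256 [(268, 302)] 313
100 256 [(267, 302)] 313
120 257 [(268, 301)] 312
130 257 [(267, 301)] 312
262 27 [] 133 [155 157 156 153 112 142 157 159 158 157 156]
275 27 [] 41 [157 160 160 156 122 145 129  50  34  34  35]
285 27 [] 41 [154 157 156 153 114 122 128  51  33  33  35]
295 27 [] 41 [157 159 159 159 133 134 137  61  34  33  35]
307 27 [] 134 [155 158 159 158 139 173 202 169 160 160 158]
rearL [144.9 -29.9]
rearR [144.8  37.3]
frontL [ 44.3 -21.2]
frontR [44.3 25.9]
inL [ 78.4 -13.4]
inR [78.4 19.1]
bar in [132.4   2.8]
```

>>> move_arm(
  moves=[
    {"translation":[0,0.2,2],"twist":0,"grip":1},
    {"translation":[0,0.2,5],"twist":0,"grip":1},
    {"translation":[0,0.2,8],"twist":0,"grip":1},
    {"translation":[0,0.2,10],"twist":0,"grip":1},
    {"translation":[0,0.2,10.6],"twist":0,"grip":1},
    {"translation":[1,0.2,10.6],"twist":0,"grip":1},
    {"translation":[2,0.2,10.6],"twist":0,"grip":1},
    {"translation":[2.8,0.2,10.6],"twist":0,"grip":1},
    {"translation":[3.4,0.2,10.6],"twist":0,"grip":1},
    {"translation":[4,0.2,10.6],"twist":0,"grip":1},
    {"translation":[4.6,0.2,10.6],"twist":0,"grip":1},
    {"translation":[5.2,0.2,10.6],"twist":0,"grip":1},
    {"translation":[5.8,0.2,10.6],"twist":0,"grip":1},
    {"translation":[6.4,0.2,10.6],"twist":0,"grip":1},
    {"translation":[7,0.2,10.6],"twist":0,"grip":1},
    {"translation":[7,0.2,10.6],"twist":0,"grip":1},
  ],
)

```text
time: 11.92
tool_pos: [448.8, -350.7, 262.1]
eef_rot: [[0.993, -0.114, -0.0], [-0.114, -0.993, -0.0], [-0.0, 0.0, -1.0]]
wrist_force: [-3.6, 0.1, -1.0]
gripper_width: 25.6
gripper_force: 60.2
```

Run:
```python
from h import *
s=observe();print(s['time'],s['tool_pos'],s['ft_torque'])
w=read_camera('wrist');np.save('w7.npy',w);np.savez('w7p.npz',P=s['tool_pos'],R=s['eef_rot'])
cv2.imwrite('pics/w7.png',w[:,:,::-1])
```

```text
11.9167 [ 448.76200574 -350.67210422  262.12220419] [-0.13675059  0.89970052 -0.05306686]
```

View pics/w7.png

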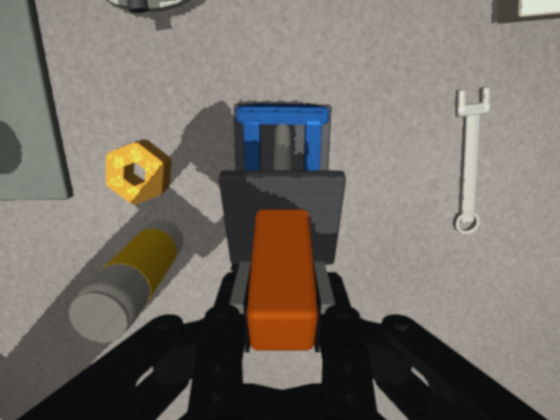

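Tip (283,128) is pressed against the blue rear bar and the awl is turning upright. From here I'll track the tilt numerically.

```bash
cat > tilt.py <<'E'
from fit import *
def tilt(w):
    hsv=cv2.cvtColor(w,cv2.COLOR_RGB2HSV);m=cv2.inRange(hsv,np.array((3,150,60)),np.array((18,255,255)))
    m=cv2.morphologyEx(m,cv2.MORPH_OPEN,np.ones((5,5),np.uint8))
    n,l,st,_=cv2.connectedComponentsWithStats(m);i=1+np.argmax(st[1:,4]);m=l==i
    rows=np.where(m[:,275:290].sum(1)>7)[0];t,b=rows[0],rows[-1]+1
    wd=lambda v:(np.where(m[v])[0][[0,-1]]+[0,1])
    a=wd(t+4);c_=wd(b-5)
    f=lambda p:np.array([proj(awl(p,13,0,123))[1]-t,proj(awl(p,-13,0,185))[1]-b,
      2*(proj(awl(p,13,13,123))[0]-proj(awl(p,13,-13,123))[0]-(a[1]-a[0])),
      2*(proj(awl(p,-13,13,185))[0]-proj(awl(p,-13,-13,185))[0]-(c_[1]-c_[0])),
      5*(p[3]-.6), .3*(p[2]+18)])
    p=least_squares(f,[.3,5,-19,.6]).x
    return np.degrees(p[0]).round(1),p.round(2),f(p).round(1),(t,b,a,c_),awl(p,0,0,0).round(1)
E
python3 - <<'E'
from tilt import *
for k in(2,6,7):print(k,*tilt(np.load(f'w{k}.npy')))
E
```

```text
2 26.8 [  0.47   7.39 -14.41   0.6 ] [-0.4  0.4 -0.3  0.1  0.   1.1] (np.int64(199), np.int64(348), array([255, 309]), array([251, 314])) [ 79.5   0.6 128.4]
6 31.3 [  0.55   5.44 -12.6    0.6 ] [-0.3  0.3 -0.   0.2  0.   1.6] (np.int64(199), np.int64(348), array([255, 309]), array([252, 313])) [ 88.5   0.6 124.1]
7 16.7 [  0.29   5.13 -12.7    0.6 ] [ 0.1 -0.   0.4  0.2  0.   1.6] (np.int64(209), np.int64(350), array([257, 308]), array([250, 314])) [ 51.1   0.6 140.6]
```

>>> move_arm(
  moves=[
    {"translation":[0.6,0,0],"twist":0,"grip":1},
    {"translation":[1.2,0,0],"twist":0,"grip":1},
    {"translation":[1.8,0,0],"twist":0,"grip":1},
    {"translation":[2.4,0,0],"twist":0,"grip":1},
    {"translation":[3,0,0],"twist":0,"grip":1},
    {"translation":[3.6,0,0],"twist":0,"grip":1},
    {"translation":[4,0,0],"twist":0,"grip":1},
    {"translation":[4,0,0],"twist":0,"grip":1},
  ],
)

```text
time: 12.63
tool_pos: [488.7, -355.2, 262.1]
eef_rot: [[0.993, -0.114, 0.001], [-0.114, -0.993, -0.0], [0.001, -0.0, -1.0]]
wrist_force: [-2.7, 0.3, -1.4]
gripper_width: 25.3
gripper_force: 60.8
```

Run:
```python
from tilt import *
s=observe();print(s['time'],s['tool_pos'],s['ft_torque'])
w=read_camera('wrist');np.save('w8.npy',w);print(*tilt(w))
g=cv2.cvtColor(w,cv2.COLOR_RGB2GRAY)
for u in(240,255,310,325):print(u,g[120:240:4,u].tolist())
for th in(0,3,6,10):
  for gx in(0,5,10):
    p=[np.radians(th),gx,-17,.6];print(th,gx,[proj(awl(p,*q)).round(0)[k] for q,k in(((13,0,123),1),((-13,0,185),1),((30,0,123),1))])
```

```text
12.6333 [ 488.73360947 -355.20602055  262.10655163] [ 0.10282807  0.76612171 -0.01406309]
4.0 [  0.07   1.8  -11.65   0.6 ] [-0.9  0.7 -2.4  1.2  0.   1.9] (np.int64(226), np.int64(351), array([257, 307]), array([250, 315])) [ 13.    0.6 148. ]
240 [140, 86, 84, 86, 86, 41, 45, 47, 45, 44, 37, 42, 39, 40, 47, 47, 47, 41, 36, 44, 44, 46, 43, 45, 44, 45, 45, 43, 45, 45]
255 [157, 149, 154, 100, 87, 34, 26, 26, 26, 25, 26, 42, 36, 42, 43, 43, 41, 38, 38, 45, 44, 45, 43, 45, 46, 46, 45, 44, 44, 47]
310 [154, 159, 153, 152, 158, 84, 27, 25, 23, 25, 25, 81, 38, 52, 92, 85, 81, 41, 50, 79, 82, 85, 83, 83, 81, 54, 45, 43, 44, 46]
325 [159, 153, 153, 162, 161, 93, 94, 102, 102, 99, 66, 79, 76, 73, 88, 94, 92, 79, 47, 80, 83, 85, 83, 85, 84, 84, 83, 81, 83, 47]
0 0 [np.float64(236.0), np.float64(364.0), np.float64(205.0)]
0 5 [np.float64(227.0), np.float64(353.0), np.float64(196.0)]
0 10 [np.float64(218.0), np.float64(342.0), np.float64(186.0)]
3 0 [np.float64(233.0), np.float64(365.0), np.float64(203.0)]
3 5 [np.float64(224.0), np.float64(355.0), np.float64(193.0)]
3 10 [np.float64(215.0), np.float64(344.0), np.float64(183.0)]
6 0 [np.float64(230.0), np.float64(366.0), np.float64(200.0)]
6 5 [np.float64(221.0), np.float64(356.0), np.float64(190.0)]
6 10 [np.float64(212.0), np.float64(345.0), np.float64(180.0)]
10 0 [np.float64(227.0), np.float64(367.0), np.float64(197.0)]
10 5 [np.float64(218.0), np.float64(357.0), np.float64(187.0)]
10 10 [np.float64(208.0), np.float64(347.0), np.float64(177.0)]
```

>>> move_arm(
  moves=[
    {"translation":[0.4,0,0],"twist":0,"grip":1},
    {"translation":[0.8,0,0],"twist":0,"grip":1},
    {"translation":[0.8,0,0],"twist":0,"grip":1},
    {"translation":[0,0,0],"twist":0,"grip":1},
    {"translation":[-1,0,0],"twist":0,"grip":1},
    {"translation":[-2,0,0],"twist":0,"grip":1},
    {"translation":[-2.1,0,0],"twist":0,"grip":1},
    {"translation":[-2.1,0,2],"twist":0,"grip":1},
    {"translation":[-2.1,0,4],"twist":0,"grip":1},
    {"translation":[-2.1,0,5.5],"twist":0,"grip":1},
    {"translation":[-2.1,0,6],"twist":0,"grip":1},
    {"translation":[-2.1,0,6],"twist":0,"grip":1},
    {"translation":[-2.1,0,6],"twist":0,"grip":1},
  ],
)

```text
time: 13.77
tool_pos: [467.2, -353.1, 203.0]
eef_rot: [[0.993, -0.115, 0.001], [-0.115, -0.993, -0.001], [0.001, 0.001, -1.0]]
wrist_force: [-0.7, -0.9, -2.2]
gripper_width: 24.9
gripper_force: 60.7
```

Run:
```python
from tilt import *
s=observe();P=s['tool_pos'];R=np.array(s['eef_rot']);print(s['time'],P,s['wrist_force'])
w=read_camera('wrist');np.save('w9.npy',w);r=tilt(w);print(*r)
z=np.load('w6p.npz');seat=z['P']+z['R']@np.array([94.4,2.8,0]);seat[2]=150;print('seat',seat,'seat in tool',R.T@(seat-P))
# handle centre & tilt in top and scene views
t=read_camera('top');sc=read_camera('scene');np.save('t9.npy',t);np.save('s9.npy',sc)
for n,im in(('top',t),('scene',sc)):print(n,blobs(im,(3,150,60),(18,255,255),12)[0])
# blue bar rows in wrist
hsv=cv2.cvtColor(w,cv2.COLOR_RGB2HSV);m=cv2.inRange(hsv,np.array((100,110,40)),np.array((125,255,255)))
for u in(245,282,318):print(u,np.where(m[:260,u])[0][[0,-1]] if m[:260,u].any() else None)
g=cv2.cvtColor(w,cv2.COLOR_RGB2GRAY)
for u in(232,240,255,325):print(u,g[120:240:4,u].tolist())
```

```text
13.7667 [ 467.18017469 -353.0647762   203.0152149 ] [-0.68370876 -0.93703209 -2.15887363]
3.6 [ 6.000e-02 -1.000e-02 -1.043e+01  6.000e-01] [-1.2  1.  -3.5  1.6  0.   2.3] (np.int64(229), np.int64(352), array([257, 307]), array([250, 314])) [ 10.    0.6 149.3]
seat [ 471.93026812 -353.47475449  150.        ] seat in tool [ 4.71042283 -0.17273387 53.0200581 ]
top []
scene [(28, [272.5, 3.7], [270, 0, 6, 8]), (57, [290.1, 3.7], [285, 0, 11, 10]), (1382, [377.7, 39.0], [361, 0, 36, 80]), (267, [246.4, 29.6], [234, 22, 34, 21]), (982, [311.5, 56.3], [285, 28, 48, 49]), (148, [191.8, 173.9], [188, 164, 10, 20]), (16, [243.8, 220.0], [241, 219, 6, 4]), (32, [248.7, 231.0], [242, 226, 13, 8]), (73, [503.6, 229.5], [490, 227, 29, 5])]
245 [127 192]
282 [126 165]
318 [127 192]
232 [116, 71, 45, 47, 42, 26, 65, 76, 70, 45, 43, 44, 44, 47, 48, 47, 47, 47, 37, 42, 45, 46, 47, 46, 47, 47, 47, 46, 44, 47]
240 [146, 71, 44, 27, 25, 27, 65, 74, 79, 86, 63, 44, 44, 44, 44, 44, 43, 44, 37, 42, 47, 46, 47, 45, 48, 46, 46, 45, 44, 48]
255 [158, 58, 28, 26, 27, 25, 61, 82, 78, 88, 89, 78, 43, 42, 41, 41, 39, 38, 34, 41, 46, 45, 47, 46, 47, 45, 47, 46, 46, 48]
325 [160, 144, 83, 67, 26, 26, 44, 80, 68, 90, 89, 113, 88, 87, 88, 47, 46, 44, 38, 63, 87, 88, 92, 89, 90, 90, 91, 87, 86, 48]
```

Handle extents match an upright awl (about 0–2°), and its axis is within about 1 mm of the seat. Lowering gently.

>>> move_arm(
  moves=[
    {"translation":[0,0,0.8],"twist":0,"grip":1},
    {"translation":[0,0,1.5],"twist":0,"grip":1},
    {"translation":[0,0,1.8],"twist":0,"grip":1},
    {"translation":[0,0,2.0],"twist":0,"grip":1},
    {"translation":[0,0,2.1],"twist":0,"grip":1},
    {"translation":[0,0,2.2],"twist":0,"grip":1},
    {"translation":[0,0,2.2],"twist":0,"grip":1},
  ],
)

```text
time: 14.5
tool_pos: [467.1, -352.7, 182.3]
eef_rot: [[0.993, -0.115, -0.001], [-0.115, -0.993, 0.0], [-0.001, -0.0, -1.0]]
wrist_force: [-3.1, 3.4, 9.3]
gripper_width: 25.4
gripper_force: 62.3
```

>>> move_arm(
  moves=[
    {"translation":[0,0,0.1],"twist":0,"grip":1},
    {"translation":[0,0,0.2],"twist":0,"grip":1},
    {"translation":[0,0,0.3],"twist":0,"grip":1},
    {"translation":[0,0,0.3],"twist":0,"grip":1},
  ],
)

```text
time: 14.83
tool_pos: [468.2, -353.2, 181.7]
eef_rot: [[0.993, -0.114, 0.002], [-0.114, -0.993, -0.002], [0.002, 0.001, -1.0]]
wrist_force: [-2.6, 6.0, 17.3]
gripper_width: 25.1
gripper_force: 63.4
```

Run:
```python
from tilt import *
s=observe();P=s['tool_pos'];R=np.array(s['eef_rot']);print(P,s['ft_torque'])
w=read_camera('wrist');print(*tilt(w))
g=cv2.cvtColor(w,cv2.COLOR_RGB2GRAY)
for u in(245,255,318):print(u,g[120:240:4,u].tolist())
```

```text
[ 468.22326796 -353.23609876  181.74671135] [ 1.28394496  1.07896195 -0.114056  ]
2.2 [  0.04  -0.46 -10.27   0.6 ] [-1.3  1.1 -4.   1.8  0.   2.3] (np.int64(231), np.int64(352), array([257, 307]), array([250, 314])) [  5.7   0.6 149.6]
245 [156, 119, 50, 27, 28, 28, 26, 27, 67, 85, 61, 86, 87, 61, 43, 45, 45, 43, 45, 33, 46, 47, 48, 46, 48, 48, 46, 49, 45, 47]
255 [162, 147, 49, 27, 25, 27, 27, 27, 68, 87, 62, 90, 88, 87, 50, 48, 47, 49, 48, 33, 45, 46, 47, 47, 47, 49, 46, 48, 47, 47]
318 [162, 165, 103, 26, 27, 27, 27, 26, 52, 91, 46, 88, 88, 89, 89, 89, 88, 89, 57, 39, 83, 91, 92, 93, 91, 93, 91, 92, 77, 47]
```

>>> move_arm(
  moves=[
    {"translation":[0,0,-0.2],"twist":0,"grip":1},
    {"translation":[0,0,-0.3],"twist":0,"grip":1},
    {"translation":[0,0,-0.3],"twist":0,"grip":0.5},
    {"translation":[0,0,-0.3],"twist":0,"grip":0.3},
    {"translation":[0,0,-0.3],"twist":0,"grip":0},
    {"translation":[0,0,-0.3],"twist":0,"grip":0},
    {"translation":[0,0,-0.3],"twist":0,"grip":0},
    {"translation":[0,0,-0.3],"twist":0,"grip":0},
    {"translation":[0,0,-0.3],"twist":0,"grip":0},
    {"translation":[0,0,-0.3],"twist":0,"grip":0},
  ],
)

```text
time: 15.72
tool_pos: [466.9, -352.8, 180.2]
eef_rot: [[0.993, -0.115, -0.0], [-0.115, -0.993, 0.0], [-0.0, -0.0, -1.0]]
wrist_force: [-0.3, -0.9, 1.0]
gripper_width: 85.4
gripper_force: 0.0
```

>>> move_arm(
  moves=[
    {"translation":[0,0,-2],"twist":0,"grip":0},
    {"translation":[0,0,-5],"twist":0,"grip":0},
    {"translation":[0,0,-8.5],"twist":0,"grip":0},
    {"translation":[0,0,-12],"twist":0,"grip":0},
    {"translation":[0,0,-12],"twist":0,"grip":0},
    {"translation":[0,0,-12],"twist":0,"grip":0},
  ],
)

```text
time: 16.22
tool_pos: [467.9, -353.7, 303.5]
eef_rot: [[0.993, -0.115, 0.004], [-0.115, -0.993, -0.004], [0.004, 0.004, -1.0]]
wrist_force: [-0.3, 0.2, -0.2]
gripper_width: 85.7
gripper_force: 0.0
```

Run:
```python
from h import *
s=observe();P=s['tool_pos'];R=np.array(s['eef_rot']);print(s['time'],P,s['wrist_force'])
w=read_camera('wrist')
hsv=cv2.cvtColor(w,cv2.COLOR_RGB2HSV);m=cv2.inRange(hsv,np.array((3,150,60)),np.array((18,255,255)))
n,l,st,c=cv2.connectedComponentsWithStats(m);i=1+np.argmax(st[1:,4]);x,y,ww,hh,a=st[i];print(x,y,ww,hh,a)
b=hsv[:,x+ww//2,2];print(b[y:y+hh:3])
d=np.where(np.diff(b[y+3:y+hh-3].astype(int))>25)[0];print('face edge rows',d+y+3)
v0=(d[0]+y+4) if len(d) else y;c0=plane('wrist',x+ww/2,(v0+y+hh)/2,220,(P,R));print('top centre',c0,'seat',[471.9,-353.5],'height of top face mm',np.linalg.norm(plane('wrist',x+ww/2,v0,220,(P,R))-plane('wrist',x+ww/2,y+hh,220,(P,R))),'width',np.linalg.norm(plane('wrist',x,y+hh-6,220,(P,R))-plane('wrist',x+ww,y+hh-6,220,(P,R))))
bb=plane('wrist',x+ww/2,y,158,(P,R));print('handle base front edge',bb)
```

```text
16.2167 [ 467.86910199 -353.6853455   303.45851484] [-0.34663042  0.16899318 -0.24220815]
262 177 38 51 1774
[ 87  97  98  99  99  99 128 161 165 165 163 163 162 163 162 161 159]
face edge rows []
top centre [ 479.47851908 -354.22407853  220.        ] seat [471.9, -353.5] height of top face mm 37.666628382405776 width 27.29642306232974
handle base front edge [ 483.4124931  -354.82287641  158.        ]
```

The awl stands upright: base centre at about x 470.5, top at about 473, against a seat of (472, -353.5). The gripper is clear above it, so I'm handing in.

```bash
python3 -c "
from station import *
print(job_done())"
```

```text
the job is handed in; nothing more can be done
None
```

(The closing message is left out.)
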